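# Hook the locked strainer out of the brush-washing pot

## Robot

A 6-joint arm with a two-finger parallel gripper is mounted at the origin on the work surface. World frame = base frame: x ahead of the robot, y to its left, z up, the work surface at z = 0. Lengths are in m, angles in rad, forces in N, time in s.
With the tool pointing down it reaches from about 0.15 to 0.775 m from the base axis. Payload 6.1 kg.
Tool frame: the origin (TCP) lies at the very end of the fingers, on their centre line; the grasp point (between the pads) lies 19 mm behind it; z points along the fingers, y is the line along which they close (so a half turn about z gives the same grasp; the last joint's range is limited). The gripper opens to 85 mm and grips with 20 to 120 N. Pads are 22 mm wide; open, the fingers measure 114 mm over their backs; the gripper's body (76 mm by 85 mm) begins 54 mm behind the grasp point. The pads swing forward as they close: fully open they stand 13 mm farther back than shut.
Start: joints at [1.233, 0.126, -0.04, 1.405, 0, 1.571], TCP at [0.174, 0.495, 0.231] pointing down, gripper open.
Joint ranges: [-2.72, 2.72], [-0.95, 1.95], [-1.27, 1.35], [-1.78, 2.02], [-1.46, 1.47], [-3.14, 3.14]. Speed limits (rad/s): [2.39, 2.39, 3.01, 3.14, 3.14, 3.14].

## Interface

Orientations are given as a unit quaternion [x, y, z, w].
In Python, from station import env gives the robot as it stands.
- The arm moves only by the tool jog_arm, never from a script. Its argument "targets" is a list of rows, each a list of 3 entries, a list of its own where there are three numbers: the closure, from -1 (fully open) to 1 (shut), so that 0 is half open, then the shift along the tool's x, y, z in m, then the turn, a rotation vector about the tool's x, y, z in rad. In form: [[jaw, [tx, ty, tz], [wx, wy, wz]], ...]. A call has 1 to 5 rows; each row shifts and turns the commanded pose from where the row before left it, along the tool's axes as they then stand; what a row does not reach is not made up. A row lasts 1/10 s, in which the tool goes at most 50 mm and 8.59 degrees, less where a joint would pass 70% of its speed; a pose out of reach is approached as far as the arm can. A call is refused whole if a number of a shift passes 0.05 or a number of a turn 0.15, either way. A call with a gripper value outside its range is refused whole. The fingers move at their own pace and stop on an object; "newtons" is the grip in N (left out, the last holds). Time passes only in rows, so rows that do not move let the fingers close. It gives the time, the measured TCP pose, the force, the opening and the grip force at its end, in the units of the state.
- env.get_state(): the state, without advancing time (a new reading comes with each control period).
- env.camera(name): name is "scene" or "top" or "wrist"; returns the picture (384x512x3 uint8, blue, green, red); there is no depth.
- env.get_calibration(name): a dict with "intrinsics" (3x3 intrinsics, pixels), "rvec" (rotation vector, rad) and "tvec" (3), from world to camera coordinates, as OpenCV has them. Camera axes: x right, y down, z forward; pixel columns grow to the right and rows downward; lengths in m; the calibration is good to about 2 mm. A picture is of the moment at which its call begins: read the wrist's pose just before it. get_calibration takes no time and is no camera call; for the wrist camera it gives the pose at the moment of the call.
- env.sign_off(): hands the job in; it is judged then, once.
The state is a dict: "clock": time; "joint_pos": joint angles; "joint_vel": joint speeds; "joint_efforts": joint torques, N m; "eef_pos": TCP position; "eef_rot": TCP orientation; "force": force on the tool from outside, world axes, zero at the start; "ft_torque": the same for the moment, N m; "finger_gap": finger opening in m; "grip_force": force on a finger pad.
Only numpy, scipy, OpenCV 4.12 (cv2) and the standard library are available. Lean on these libraries where they do the work, as an engineer would, in place of code of your own. Each camera call takes 0.05 s, during which the arm holds its last target. There are 200 camera calls.

## Task

Take the blue-handled hook from its rest, catch the red loop of the strainer locked at the bottom of the deep brush-washing pot, turn it gently anticlockwise until its lugs come free, and draw it out on the hook without straining it or touching it with the fingers. Set the strainer down gently, flat in the middle of the white drip tray, and put the hook back on its rest the way it hung. Do not force the strainer or knock the hook hard against the pot, and leave the pink flask, the eraser and the two paint jars alone.

Things in the scene. Friction and masses are not known exactly. Their poses are not given: they have to be found in the camera images.
- pot_rim (a point): Centre of the mouth of the round aluminium brush-washing pot, fixed, upright: bore 82 mm across, outside 90 mm, rim 120 mm above the table, inner floor 6 mm above the table, rubber foot 124 mm across.
- pot_floor (a point): Centre of the pot's inner floor. Just above it two metal tabs stick 9.5 mm in from the wall (a bayonet collar), undersides 10 mm, tops 14 mm above the floor, two opposite gaps between them. The collar is sprung: it gives 1 mm upward per 3 N, at most 9 mm. Where the gaps lie round the pot is not measured and differs every time (not by this point either).
- strainer: Steel strainer at the bottom of the pot, 0.1 to 0.2 kg: disc 56 mm across, 8 mm thick; origin at the centre of its underside, z up. Two lugs along its +y and -y (14 mm wide, 6 mm thick, 38 mm from the axis) lie under the pot's tabs: it lifts 4 mm, then the tabs hold it. Turned anticlockwise (from above) 20 to 72 degrees the lugs meet the gaps (13 degrees of play, no end stop) and it can rise.
- strainer_loop (a point): Underside of the top plate of the red strap loop in the middle of the strainer, 42 mm above the strainer's underside. The loop is a short tunnel open along the strainer's x: 10 mm long in x, inside 10 mm wide (y) and from 8 to 42 mm above the underside; side walls 2.5 mm, top plate 3 mm thick.
- hook_grip (a point): Middle of the blue square handle of the hook tool (20 x 20 mm, 50 mm tall), to be gripped from above; z up along the shank, x the way the toe points. The hook, 0.12 kg, hangs upright on its rest. Below the handle: a round flange 40 mm across, 5 mm thick (underside 33 mm below this point), then a straight shank 6 mm thick; lowest point of the hook 145 mm below this point.
- hook_seat (a point): Where the loop hangs on the hook: top of the toe, 10 mm ahead (hook x) of the shank's axis, 6 mm above the hook's lowest point. The toe is a 6 mm round bar from the shank to 13 mm beyond this point, its end turned up 4 mm above this point: 14 mm of room for the 10 mm loop. In the loop the hook turns about 20 degrees freely before it turns the strainer.
- rest_top (a point): Top centre of the hook's fixed rest: two upright grey plates along the rest's x (60 mm long, 8 mm thick, tops 125 mm above the table), 12 mm gap between them, foot 90 x 70 mm. The hook's flange lies on their tops, shank on the gap's centre within a few mm, toe in the gap towards the rest's +x. The hook goes in and out straight from above.
- tray: Fixed white drip tray, 130 x 130 mm, rim 12 mm high, walls and floor 4 mm thick; origin at the centre of its underside.
- flask: Pink flask with a clear top, 68 mm across, 190 mm tall, loose; origin at the centre of its underside. Leave alone.
- eraser: White eraser 24 x 50 x 14 mm, loose; origin at the centre of its underside. Leave alone.
- paint_a: Yellow paint jar 54 mm across, 60 mm tall, loose; origin at the centre of its underside. Leave alone.
- paint_b: Blue paint jar 54 mm across, 60 mm tall, loose; origin at the centre of its underside. Leave alone.
Not all that is in view belongs to the job. Leave any purple look-alike of the part that bears hook_grip alone.

How it is judged:
On the way, in this order (a step that is already met when the one before it is completed fails the run):
1. the strainer hangs on the hook, drawn out clear above the pot's rim (height (world z) of strainer above 0.122 m and contact force between hook and strainer above 0.3 N), for 0.2 s.
2. the strainer stands flat in the drip tray, at rest (horizontal distance between strainer and tray below 0.025 m and height (world z) of strainer below 0.008 m and angle between strainer's own z axis and vertical below 0.1 rad and linear speed of strainer below 0.02 m/s), for 0.2 s.
At the end, for the whole second after the job is handed in: The strainer stands flat (within 0.1 rad) and still on the tray's floor, its centre within 25 mm of the tray's centre; the hook hangs upright (within 0.1 rad) on its rest, flange on the plates (handle middle 30 to 36 mm above their tops, within 15 mm of the rest's centre), toe towards the rest's +x (all of step 2 and z of hook_grip in the frame of rest_top between 0.03 and 0.036 m and horizontal distance between hook_grip and rest_top below 0.015 m and angle between hook_grip's own z axis and vertical below 0.1 rad and x of hook_seat in the frame of rest_top above -0.006 m and contact force between hook and rest above 0.3 N); the robot touches nothing.
It fails at once if the hook pulls or presses the strainer with more than 24 N (contact force between hook and strainer above 24 N).
It fails at once if the hook is knocked or pressed against the pot with more than 15 N (contact force between hook and pot above 15 N).
It fails at once if the fingers touch the strainer (contact force between the fingers and strainer above 0.5 N).
It fails at once if the strainer is dropped or pressed into the tray (over 25 N) (contact force between strainer and tray above 25 N).
It fails at once if the flask, eraser or a paint jar is moved by more than 20 mm (distance of any of flask, eraser, paint_a, paint_b from where it was at the start of the episode above 0.02 m).
It also fails if it takes over 72 s, if anything falls off the work surface, if the arm or the gripper's body presses on something with over 40 N, if the wrist force passes 120 N, or if a joint passes its speed limit or range.

## Working session

There is one attempt and no reset: what is moved stays moved. The work goes in short steps, Python scripts to look and compute and a tool call to move; the robot and the scene stay as the last step left them, time stands still between calls to the robot, and variables do not carry over. Pictures are saved under pics/ and viewed, at most 11 in all, crops included, and the job is handed in when it is done.

Besides the shell and the picture viewer there is one more tool, called as name(argument=value, ...), one argument or row to a line, values as JSON. jog_arm: Moves the arm, as the interface text tells. Its arguments: {"type":"object","properties":{"targets":{"type":"array"},"newtons":{"type":"number"}},"required":["targets"]}

```bash
mkdir -p pics && cat > h.py <<'E'
import numpy as np, cv2
from station import env
from scipy.spatial.transform import Rotation as R
def cal(n):
    c=env.get_calibration(n); Rm=cv2.Rodrigues(np.array(c["rvec"],float))[0]; return np.array(c["intrinsics"],float),Rm,np.array(c["tvec"],float).ravel()
def ray(n,px,c=None):
    K,Rm,t=c or cal(n); d=Rm.T@np.linalg.inv(K)@np.array([px[0],px[1],1.]); return -Rm.T@t,d
def onz(n,px,z,c=None):
    o,d=ray(n,px,c); return o+d*(z-o[2])/d[2]
def proj(n,P,c=None):
    K,Rm,t=c or cal(n); p=K@(Rm@np.array(P,float)+t); return p[:2]/p[2]
E
python3 - <<'E'
from h import *
s=env.get_state(); print(s["clock"],s["eef_pos"],s["eef_rot"],s["finger_gap"])
for n in("scene","top"):
    im=env.camera(n); cv2.imwrite(f"pics/{n}0.png",im); o,d=ray(n,(256,192)); print(n,o,d, cal(n)[0].tolist())
a=cv2.imread("pics/scene0.png");b=cv2.imread("pics/top0.png")
E
```

```text
0.0 [0.17384917 0.49494288 0.23053651] [ 1.68089326e-01  9.85771448e-01 -7.83515755e-04 -1.28874614e-04] 0.08518422062415083
scene [ 1.11591486 -0.45748718  0.72076812] [-0.58915471  0.50313217 -0.63235395] [[383.5519962836054, 0.0, 251.98705782390232], [0.0, 383.5519962836054, 193.0364484412417], [0.0, 0.0, 1.0]]
top [0.49050578 0.0142539  0.98113355] [ 0.1099624  -0.02328806 -0.99366991] [[410.4671683649576, 0.0, 254.76593629080898], [0.0, 410.4671683649576, 191.08948770577214], [0.0, 0.0, 1.0]]
```

View pics/scene0.png

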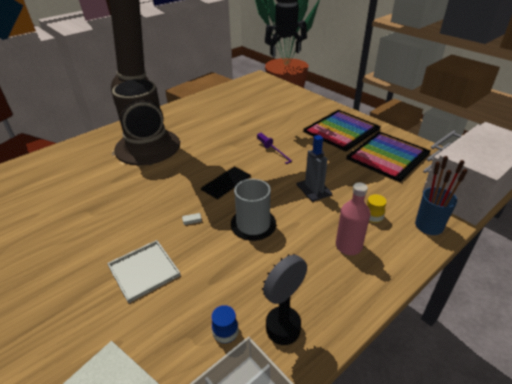

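View pics/top0.png

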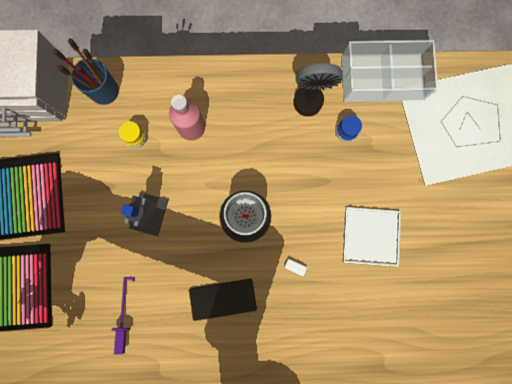

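The scene view shows the blue-handled hook on its grey rest at (318,165), the pot at (253,205), the tray at (145,270), the flask at (352,225), the eraser at (192,219), the jars at (376,207) and (224,322), and the purple look-alike at (272,147). In the top view the hook is at (130,211), the rest at (147,214), the pot with its red loop at (245,215) and the tray at (372,236).
Candidates for the hook: blue handle, top (130,211); purple lying hook, top (122,315); blue jar, top (348,127); blue brush cup, top (95,80). I choose the blue handle above the grey rest and check it in one close crop.

```bash
python3 - <<'E'
from h import *
a=cv2.imread("pics/scene0.png");b=cv2.imread("pics/top0.png")
r=lambda im,x,y,w,h,W,H:cv2.resize(im[y:y+h,x:x+w],(W,H),interpolation=cv2.INTER_CUBIC)
top=np.hstack([r(b,105,160,80,80,400,400),r(a,285,125,60,80,300,400)])
cv2.imwrite("pics/c1.png",top)
p=np.hstack([r(b,215,185,60,60,480,480)]);cv2.imwrite("pics/c2.png",p)
# masks
for n,im in(("scene",a),("top",b)):
    hsv=cv2.cvtColor(im,cv2.COLOR_BGR2HSV)
    for nm,lo,hi in(("blue",(108,150,60),(125,255,255)),("red",(0,150,60),(6,255,255)),("white",(0,0,170),(180,50,255))):
        m=cv2.inRange(hsv,lo,hi); k,_,st,ce=cv2.connectedComponentsWithStats(m)
        print(n,nm,[(st[i].tolist(),ce[i].round(1).tolist()) for i in range(1,k) if st[i][4]>12][:12])
E
```

```text
scene blue [([331, 115, 36, 17, 68], [348.6, 123.0]), ([314, 135, 9, 6, 39], [317.6, 137.6]), ([373, 138, 44, 20, 106], [394.9, 147.4]), ([212, 306, 23, 31, 507], [222.9, 319.9])]
scene red [([27, 139, 19, 12, 58], [36.5, 144.8]), ([449, 174, 8, 16, 27], [452.4, 181.2]), ([432, 176, 4, 10, 17], [433.5, 180.8])]
scene white [([203, 0, 14, 2, 21], [209.0, 0.3]), ([141, 2, 20, 14, 177], [148.6, 9.2]), ([41, 14, 31, 7, 40], [55.6, 16.8]), ([49, 18, 42, 17, 423], [70.5, 25.8]), ([36, 27, 16, 13, 95], [42.4, 34.0]), ([436, 123, 76, 56, 2486], [483.4, 149.7]), ([356, 186, 11, 4, 32], [361.5, 187.4]), ([183, 214, 17, 7, 80], [190.7, 216.7]), ([111, 245, 67, 53, 1922], [142.5, 270.9]), ([64, 342, 93, 42, 2036], [110.6, 369.2]), ([268, 358, 19, 20, 28], [275.9, 366.6]), ([245, 371, 17, 13, 60], [253.4, 377.2])]
top blue [([338, 116, 24, 24, 377], [350.1, 127.2]), ([122, 205, 12, 11, 101], [127.3, 210.0])]
top red [([64, 59, 35, 28, 114], [82.6, 74.1]), ([242, 213, 7, 6, 23], [245.1, 215.3])]
top white [([0, 29, 38, 68, 2435], [17.7, 62.7]), ([344, 40, 168, 145, 13290], [443.2, 111.9]), ([171, 95, 15, 15, 177], [178.2, 101.9]), ([0, 98, 37, 8, 263], [18.1, 101.9]), ([16, 110, 30, 2, 59], [30.6, 110.5]), ([30, 116, 15, 2, 30], [37.0, 116.5]), ([46, 116, 9, 2, 14], [50.1, 116.6]), ([0, 129, 18, 2, 30], [8.5, 129.5]), ([6, 134, 23, 1, 23], [17.0, 134.0]), ([224, 193, 42, 42, 191], [245.7, 213.7]), ([237, 198, 18, 7, 71], [245.5, 201.2]), ([344, 207, 56, 59, 2889], [371.2, 235.7])]
```

View pics/c1.png

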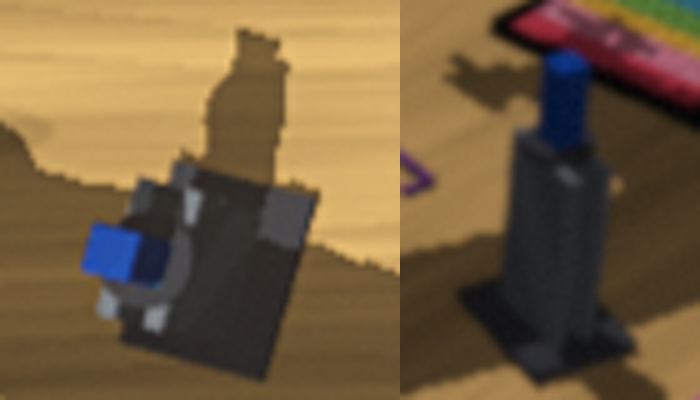

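View pics/c2.png

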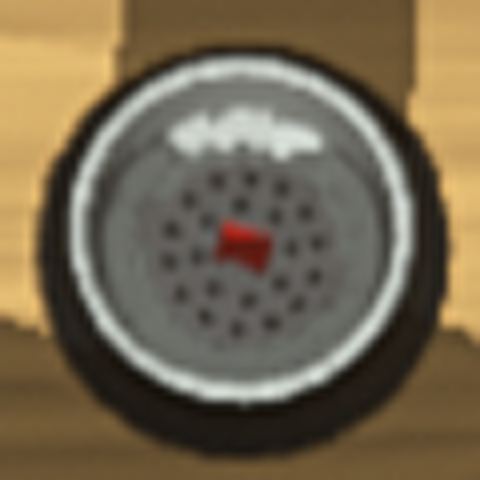

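The crop confirms a blue square handle with a round flange on two grey plates. Its bright top face is at top-view pixel (127,210). The plates run from upper right to lower left; the toe is hidden. The pot crop shows the red loop's top near the centre, about top (245,215).

```bash
python3 - <<'E'
from h import *
b=cv2.imread("pics/top0.png")
print("handle",onz("top",(126.8,210.2),.183),onz("scene",(318.2,138),.183))
g=cv2.inRange(cv2.cvtColor(b,cv2.COLOR_BGR2HSV),(0,0,165),(180,60,255)); m=np.zeros_like(g); m[188:240,218:274]=g[188:240,218:274]
cs,_=cv2.findContours(m,cv2.RETR_EXTERNAL,cv2.CHAIN_APPROX_NONE); c=max(cs,key=len); e=cv2.fitEllipse(c); print("rim",e, onz("top",e[0],.12))
print("loop",onz("top",(245.1,214.8),.051))
m=np.zeros_like(g); m[200:270,338:405]=g[200:270,338:405]
cs,_=cv2.findContours(m,cv2.RETR_EXTERNAL,cv2.CHAIN_APPROX_NONE); r=cv2.minAreaRect(max(cs,key=len)); print("tray",r,onz("top",r[0],.008))
P=[np.array(p)/5+np.array([105,160]) for p in((180,160),(318,190),(265,380),(120,340))]
W=[onz("top",p,.005) for p in P]; print("foot",np.round(W,3).tolist(),np.mean(W,0))
print(R.from_quat(env.get_state()["eef_rot"]).as_matrix().round(3))
for n in["wrist"]:
  o,d=ray(n,(256,192));T=R.from_quat(env.get_state()["eef_rot"]).as_matrix();print("wristcam in tool",T.T@(o-env.get_state()["eef_pos"]),T.T@d,cal(n)[0][0])
E
```

```text
handle [0.54883384 0.24655449 0.183     ] [0.55604643 0.24216828 0.183     ]
rim ((244.57748413085938, 213.29254150390625), (41.135704040527344, 41.44398880004883), 38.558441162109375) [0.54139138 0.01911789 0.12      ]
loop [0.54202704 0.0183963  0.051     ]
tray ((372.0088806152344, 236.36727905273438), (55.67640686035156, 55.94247817993164), 3.814074993133545) [ 0.48649319 -0.28080479  0.008     ]
foot [[0.604, 0.265, 0.005], [0.589, 0.2, 0.005], [0.499, 0.225, 0.005], [0.52, 0.293, 0.005]] [0.55306007 0.24558565 0.005     ]
[[-0.943  0.331 -0.   ]
 [ 0.331  0.943 -0.001]
 [-0.    -0.001 -1.   ]]
wristcam in tool [ 0.08100283  0.00016143 -0.14200164] [-0.3029753   0.00594746  0.95312273] [328.11279731   0.         254.05104718]
```

jog_arm(
  targets=[
    [-1,[-0.044,-0.011,-0.007],[0,0,0]],
    [-1,[-0.044,-0.011,-0.007],[0,0,0]],
    [-1,[-0.044,-0.011,-0.007],[0,0,0]],
    [-1,[-0.044,-0.011,-0.007],[0,0,0]],
    [-1,[-0.044,-0.011,-0.007],[0,0,0]],
  ],
)

```text
clock: 0.6
eef_pos: [0.3644, 0.3692, 0.2663]
eef_rot: [0.168, 0.986, -0.0, -0.0]
force: [0.1, 0.6, -0.3]
finger_gap: 0.0852
grip_force: 0.0
```

jog_arm(
  targets=[
    [-1,[-0.044,-0.011,-0.007],[0,0,0]],
    [-1,[-0.044,-0.011,-0.007],[0,0,0]],
    [-1,[-0.044,-0.011,-0.007],[0,0,0]],
    [-1,[-0.044,-0.011,-0.007],[0,0,0]],
    [-1,[-0.044,-0.011,-0.007],[0,0,0]],
  ],
)

```text
clock: 1.1
eef_pos: [0.5539, 0.2443, 0.3012]
eef_rot: [0.168, 0.986, -0.0, -0.0]
force: [-0.1, 1.6, 1.0]
finger_gap: 0.0854
grip_force: 0.0
```

jog_arm(
  targets=[
    [-1,[0,0,0],[0,0,0]],
    [-1,[0,0,0],[0,0,0]],
  ],
)

```text
clock: 1.3
eef_pos: [0.5533, 0.2449, 0.3003]
eef_rot: [0.169, 0.986, -0.0, -0.001]
force: [0.3, 0.3, -0.3]
finger_gap: 0.0857
grip_force: 0.0
```

```bash
cat >> h.py <<'E'
def shot(n,f):
    c=cal(n); im=env.camera(n); cv2.imwrite(f"pics/{f}.png",im); return im,c
E
python3 - <<'E'
from h import *
import pickle
im,c=shot("wrist","w1"); pickle.dump(c,open("w1.pkl","wb"))
print(env.get_state()["joint_pos"])
hsv=cv2.cvtColor(im,cv2.COLOR_BGR2HSV); m=cv2.inRange(hsv,(108,150,50),(125,255,255))
k,_,st,ce=cv2.connectedComponentsWithStats(m);print([(st[i].tolist(),ce[i].round(1).tolist()) for i in range(1,k) if st[i][4]>50])
E
```

```text
[4.18089635e-01 2.98926494e-01 3.28429905e-01 1.60165421e+00
 3.55417090e-04 7.56511626e-01]
[([247, 174, 22, 22, 426], [257.8, 184.4])]
```

View pics/w1.png

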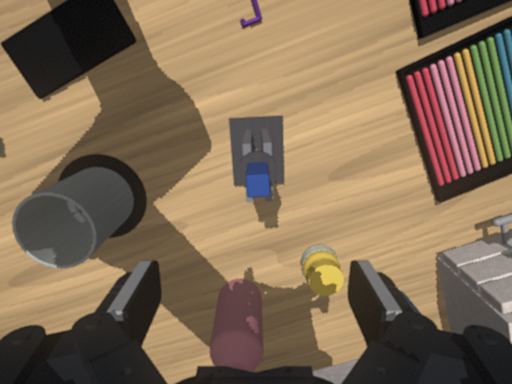

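The wrist view shows the blue handle at (258,184), on a rest nearly aligned with the image's vertical. The pot is at the left (75,215), the purple fake at (252,15) and the flask at (238,320).

```bash
python3 - <<'E'
from h import *
import pickle
c=pickle.load(open("w1.pkl","rb")); im=cv2.imread("pics/w1.png")
hsv=cv2.cvtColor(im,cv2.COLOR_BGR2HSV)
for r in range(158,202,2): print(r,hsv[r,258].tolist(), end=" ")
print()
for V in(150,):
  pass
m=cv2.inRange(hsv,(105,120,30),(130,255,255)); cs,_=cv2.findContours(m[140:220,230:290],cv2.RETR_EXTERNAL,cv2.CHAIN_APPROX_NONE)
q=max(cs,key=len); r=cv2.minAreaRect(q); B=cv2.boxPoints(r)+[230,140]; print(B.tolist(),r[2])
g=cv2.cvtColor(im,cv2.COLOR_BGR2GRAY)
# foot: left and right edge of dark foot
for row in (125,135,145,155,165,175):
    l=g[row,210:300].astype(int); d=np.diff(l); i=np.argmin(d[:40]); j=45+np.argmax(d[45:]); a=onz("wrist",(210.5+i,row),.004,c);b=onz("wrist",(210.5+j,row),.004,c); print(row,210+i,210+j,a.round(4),b.round(4))
E
```

```text
158 [158, 12, 83] 160 [165, 6, 82] 162 [113, 89, 97] 164 [113, 138, 111] 166 [113, 136, 109] 168 [112, 138, 109] 170 [112, 137, 110] 172 [112, 133, 111] 174 [112, 151, 132] 176 [112, 158, 161] 178 [111, 158, 157] 180 [112, 156, 155] 182 [112, 156, 155] 184 [112, 156, 154] 186 [112, 155, 155] 188 [112, 153, 153] 190 [112, 152, 153] 192 [112, 153, 152] 194 [112, 154, 152] 196 [116, 97, 110] 198 [18, 99, 106] 200 [17, 94, 108] 
[[244.82741737365723, 163.58375358581543], [267.6395950317383, 161.95431327819824], [269.98985290527344, 194.8578643798828], [247.17767333984375, 196.4873046875]] 85.91438293457031
125 229 282 [0.5102 0.2259 0.004 ] [0.5334 0.2915 0.004 ]
135 229 282 [0.5223 0.2213 0.004 ] [0.5457 0.2875 0.004 ]
145 230 282 [0.5352 0.2178 0.004 ] [0.5584 0.2834 0.004 ]
155 231 283 [0.5483 0.2143 0.004 ] [0.5717 0.2805 0.004 ]
165 232 283 [0.5616 0.2107 0.004 ] [0.5848 0.2763 0.004 ]
175 232 283 [0.5748 0.2057 0.004 ] [0.5982 0.272  0.004 ]
```

```bash
python3 - <<'E'
from h import *
import pickle
c=pickle.load(open("w1.pkl","rb"))
for p in((258.4,185.3),(248,175),(269,174),(270,195.5),(248,196)): print(onz("wrist",p,.183,c))
E
```

```text
[0.55025549 0.24985084 0.183     ]
[0.53917174 0.24474032 0.183     ]
[0.54408261 0.2611488  0.183     ]
[0.56182001 0.25603732 0.183     ]
[0.55613076 0.23862849 0.183     ]
```

jog_arm(
  targets=[
    [-1,[-0.03,-0.044,0],[0,0,0]],
    [-1,[-0.03,-0.044,0],[0,0,0]],
    [-1,[-0.03,-0.044,0],[0,0,0]],
    [-1,[-0.03,-0.044,0],[0,0,0]],
    [-1,[-0.024,-0.041,0],[0,0,0]],
  ],
)

```text
clock: 1.85
eef_pos: [0.6127, 0.0056, 0.3014]
eef_rot: [0.167, 0.986, 0.0, 0.0]
force: [0.1, 0.2, 0.1]
finger_gap: 0.0856
grip_force: 0.0
```

jog_arm(
  targets=[
    [-1,[0,0,0.045],[0,0,0]],
    [-1,[0,0,0.045],[0,0,0]],
    [-1,[0,0,0.045],[0,0,0]],
    [-1,[0,0,0.025],[0,0,0]],
    [-1,[0,0,0],[0,0,0]],
  ],
)

```text
clock: 2.35
eef_pos: [0.6098, 0.0073, 0.1371]
eef_rot: [0.167, 0.986, -0.001, -0.004]
force: [-0.1, -0.1, 0.7]
finger_gap: 0.0854
grip_force: 0.0
```

```bash
python3 - <<'E'
from h import *
import pickle
im,c=shot("wrist","w2"); pickle.dump(c,open("w2.pkl","wb"))
p=proj("wrist",(.5414,.019,.051),c); print(p)
x,y=int(p[0]),int(p[1]); x=min(max(x,100),412); y=min(max(y,100),284)
print(x,y)
cv2.imwrite("pics/w2c.png",cv2.resize(im[y-100:y+100,x-100:x+100],(600,600),interpolation=cv2.INTER_CUBIC))
E
```

```text
[237.14302776 107.84902886]
237 107
```

View pics/w2c.png

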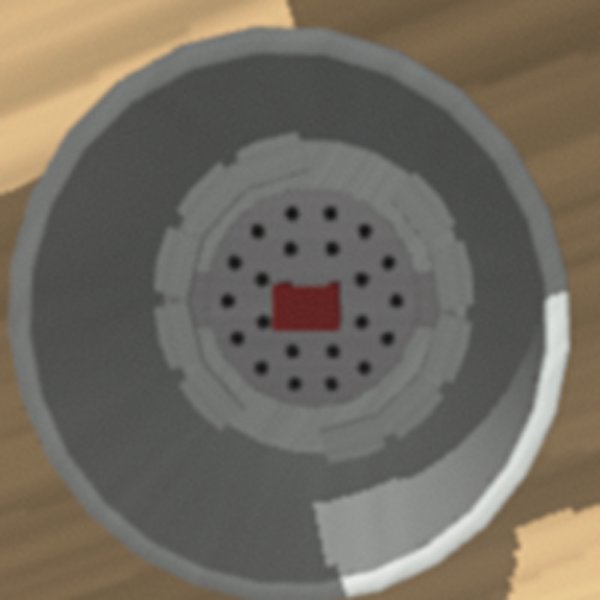

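The crop shows the red top plate centred near (306,308), its long side (strainer y) along the image's horizontal. Lugs are at the left (205,298) and right (430,300), and tab gaps appear around the upper right (about 70°) and lower left. I will unwrap the collar to get the gap angle.

```bash
python3 - <<'E'
from h import *
import pickle
c=pickle.load(open("w2.pkl","rb")); im=cv2.imread("pics/w2.png")
hsv=cv2.cvtColor(im,cv2.COLOR_BGR2HSV)
m=cv2.inRange(hsv,(0,120,40),(10,255,255))|cv2.inRange(hsv,(170,120,40),(180,255,255)); m[:60]=0;m[150:]=0;m[:,:200]=0;m[:,280:]=0
r=cv2.minAreaRect(cv2.findNonZero(m)); print(r); L=onz("wrist",r[0],.051,c); print("loop",L)
B=[onz("wrist",p,.051,c) for p in cv2.boxPoints(r)]; print(np.round(B,4).tolist())
for i in range(2):
    d=B[i+1]-B[i]; print(np.linalg.norm(d[:2]),np.degrees(np.arctan2(d[1],d[0])))
# rim: rough ellipse in crop -> px
off=np.array([137,7]);
pts=[(290,28),(10,315),(568,300),(290,598),(95,120),(490,118)]
W=np.array([onz("wrist",np.array(p)/3+off,.12,c)[:2] for p in pts])
A=np.c_[2*W,np.ones(len(W))]; s=np.linalg.lstsq(A,(W**2).sum(1),rcond=None)[0]; print("rim",s[:2],np.sqrt(s[2]+s[:2]@s[:2]))
C=L[:2]
th=np.radians(np.arange(0,360,.5)); rr=np.arange(24,44,.125)/1000
rows=[]
for z in(.020,):
    P=np.stack([C[0]+rr[:,None]*np.cos(th),C[1]+rr[:,None]*np.sin(th),np.full((len(rr),len(th)),z)],-1).reshape(-1,3)
    K,Rm,t=c; q=(Rm@P.T).T+t; q=(K@q.T).T; q=(q[:,:2]/q[:,2:]).astype(np.float32).reshape(len(rr),len(th),2)
    rows.append(cv2.remap(im,q[...,0],q[...,1],cv2.INTER_CUBIC))
u=np.vstack(rows); u=cv2.convertScaleAbs(u,alpha=2.2,beta=-110)
u=cv2.resize(u,(720,320))
for a in range(0,360,30): cv2.putText(u,str(a),(2*a,12),0,.4,(0,255,255),1)
cv2.imwrite("pics/u.png",u)
print(env.get_state()["joint_pos"].round(3) if hasattr(env.get_state()["joint_pos"],"round") else env.get_state()["joint_pos"])
E
```

```text
((238.5, 109.0), (14.0, 21.0), 90.0)
loop [0.54240559 0.01960556 0.051     ]
[[0.5358, 0.0145, 0.051], [0.5405, 0.0278, 0.051], [0.5491, 0.0248, 0.051], [0.5444, 0.0113, 0.051]]
0.014072519123448049 70.76003555310484
0.009131053191579898 -19.51853601935209
rim [0.54416322 0.02031368] 0.043782458779313485
[ 0.012  0.305 -0.015  1.254  0.     0.348]
```

View pics/u.png

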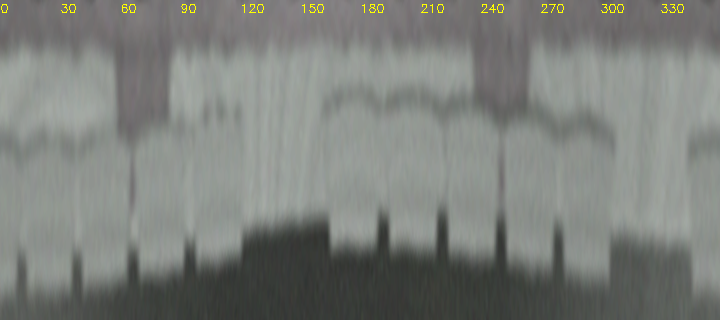

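The unwrap shows lugs at about 68° and 247° (x 116–165 and 470–525), and gaps at about 143° and 325° (x 243–328 and 611–691). The strainer must therefore turn about 72° anticlockwise. Now for the hook.

jog_arm(
  targets=[
    [-1,[0,0,-0.041],[0,0,0]],
    [-1,[0,0,-0.041],[0,0,0]],
    [-1,[0,0,-0.041],[0,0,0]],
    [-1,[0,0,-0.041],[0,0,0]],
  ],
)

```text
clock: 2.8
eef_pos: [0.6129, 0.0067, 0.3102]
eef_rot: [0.167, 0.986, 0.0, 0.002]
force: [1.4, -0.1, -0.3]
finger_gap: 0.0855
grip_force: 0.0
```

jog_arm(
  targets=[
    [-1,[0.0274,0.0414,0],[0,0,0]],
    [-1,[0.0274,0.0414,0],[0,0,0]],
    [-1,[0.0274,0.0414,0],[0,0,0]],
    [-1,[0.0274,0.0414,0],[0,0,0]],
    [-1,[0.0274,0.0414,0],[0,0,0]],
  ],
)

```text
clock: 3.3
eef_pos: [0.5515, 0.2491, 0.3087]
eef_rot: [0.168, 0.986, 0.001, 0.002]
force: [1.8, -0.2, 0.3]
finger_gap: 0.0854
grip_force: 0.0
```

jog_arm(
  targets=[
    [-1,[0,0,0],[0,0,-0.04]],
    [-1,[0,0,0.02],[0,0,0]],
    [-1,[0,0,0.02],[0,0,0]],
    [-1,[0,0,0.02],[0,0,0]],
    [-1,[0,0,0],[0,0,0]],
  ],
)

```text
clock: 3.8
eef_pos: [0.5515, 0.2471, 0.2454]
eef_rot: [0.148, 0.989, -0.0, -0.0]
force: [-1.0, 0.5, -0.9]
finger_gap: 0.0857
grip_force: 0.0
```

```bash
python3 - <<'E'
from h import *
s=env.get_state(); T=R.from_quat(s["eef_rot"]).as_matrix(); print(s["eef_pos"],np.degrees(np.arctan2(T[1,0],T[0,0])),T[:,2])
print(T.T@(np.array([.5493,.2484,.139])-s["eef_pos"]))
im,c=shot("wrist","w3")
hsv=cv2.cvtColor(im,cv2.COLOR_BGR2HSV); m=cv2.inRange(hsv,(105,120,140),(125,255,255))
r=cv2.minAreaRect(cv2.findNonZero(m)); k,_,st,ce=cv2.connectedComponentsWithStats(m);print(r,st[1:].tolist(),ce[1:].tolist())
i=1+np.argmax(st[1:,4]); P=onz("wrist",ce[i],.183,c); print(P, T.T@(P-s["eef_pos"]))
E
```

```text
[0.55151761 0.24705708 0.24539942] 163.01321892277568 [-7.13090272e-04 -2.18272773e-04 -9.99999722e-01]
[0.00244742 0.00068083 0.10640068]
((256.0, 211.0), (24.0, 26.0), 90.0) [[243, 199, 27, 25, 619]] [[256.08885298869143, 210.79159935379644]]
[0.54914025 0.24932214 0.183     ] [0.0028968  0.00149771 0.06240061]
```

jog_arm(
  targets=[
    [-1,[0.0025,0.001,0.025],[0,0,0]],
    [-1,[0,0,0.025],[0,0,0]],
    [-1,[0,0,0.025],[0,0,0]],
    [-1,[0,0,0.02],[0,0,0]],
    [-1,[0,0,0.011],[0,0,0]],
  ],
)

```text
clock: 4.35
eef_pos: [0.5508, 0.2486, 0.1402]
eef_rot: [0.148, 0.989, 0.0, 0.001]
force: [0.4, -0.7, -0.0]
finger_gap: 0.0852
grip_force: 0.0
```

jog_arm(
  targets=[
    [0.2,[0,0,0],[0,0,0]],
    [0.4,[0,0,0],[0,0,0]],
    [1,[0,0,0],[0,0,0]],
    [1,[0,0,0],[0,0,0]],
    [1,[0,0,0],[0,0,0]],
  ],
  newtons=60,
)

```text
clock: 4.85
eef_pos: [0.551, 0.2485, 0.1405]
eef_rot: [0.148, 0.989, 0.001, 0.001]
force: [-0.9, 0.4, 2.7]
finger_gap: 0.0195
grip_force: 58.7
```

jog_arm(
  targets=[
    [1,[0,0,0],[0,0,0]],
    [1,[0,0,0],[0,0,0]],
    [1,[0,0,0],[0,0,0]],
  ],
)

```text
clock: 5.15
eef_pos: [0.551, 0.2485, 0.1404]
eef_rot: [0.148, 0.989, 0.001, 0.001]
force: [0.4, 0.1, 4.7]
finger_gap: 0.0192
grip_force: 59.1
```

jog_arm(
  targets=[
    [1,[0,0,-0.01],[0,0,0]],
    [1,[0,0,-0.02],[0,0,0]],
    [1,[0,0,-0.03],[0,0,0]],
    [1,[0,0,-0.03],[0,0,0]],
    [1,[0,0,-0.03],[0,0,0]],
  ],
)

```text
clock: 5.65
eef_pos: [0.5501, 0.248, 0.2605]
eef_rot: [0.148, 0.989, -0.0, -0.0]
force: [-0.7, -0.0, -1.9]
finger_gap: 0.0191
grip_force: 58.6
```

jog_arm(
  targets=[
    [1,[0,0,-0.02],[0,0,0]],
    [1,[0,0,-0.01],[0,0,0]],
    [1,[0,0,0],[0,0,0]],
    [1,[0,0,0],[0,0,0]],
  ],
)

```text
clock: 6.05
eef_pos: [0.5503, 0.2481, 0.2882]
eef_rot: [0.148, 0.989, -0.0, -0.001]
force: [0.4, 0.1, -1.6]
finger_gap: 0.0196
grip_force: 58.6
```

```bash
python3 - <<'E'
from h import *
s=env.get_state(); T=R.from_quat(s["eef_rot"]).as_matrix(); e=np.array(s["eef_pos"]); print(e,s["force"],s["finger_gap"],T.round(4).tolist())
a,_=shot("scene","s1"); b,cb=shot("wrist","w4")
G=e+[0,0,.0176]; ax=np.array([np.cos(np.radians(-17)),np.sin(np.radians(-17)),0])
low=G-[0,0,.139]
for n in("scene","wrist"): print(n,proj(n,low),proj(n,low+.023*ax),proj(n,low-.023*ax))
p=proj("scene",G-[0,0,.07]).astype(int); q=proj("wrist",low).astype(int);print(p,q)
A=cv2.resize(a[p[1]-50:p[1]+50,p[0]-33:p[0]+33],(396,600),interpolation=cv2.INTER_CUBIC)
q[1]=min(max(q[1],75),308)
B=cv2.resize(b[q[1]-75:q[1]+75,q[0]-50:q[0]+50],(400,600),interpolation=cv2.INTER_CUBIC)
cv2.imwrite("pics/c5.png",np.hstack([A,B])); print(p,q)
E
```

```text
[0.55034089 0.24812597 0.28823205] [ 0.43004974  0.05938538 -1.57350426] 0.019634429462632046 [[-0.956, 0.2934, -0.0013], [0.2934, 0.956, -0.0006], [0.0011, -0.001, -1.0]]
scene [317.56917346 141.57223412] [322.11753022 145.70007505] [313.1625656  137.57303676]
wrist [254.35004059 189.61542379] [254.37475595 215.16403568] [254.32398513 162.68153623]
[319 118] [254 189]
[319 118] [254 189]
```

View pics/c5.png

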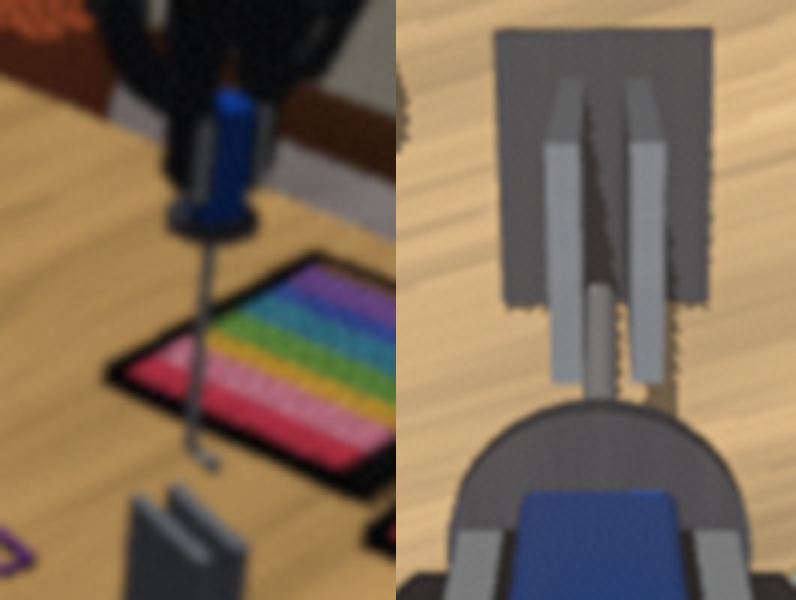

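The left half (scene) shows the hook gripped, with the toe at its foot pointing lower right, which is world yaw −17°, away from the robot. The right half (wrist) shows the shank end at about (599,285), within 1.5 mm of the tool axis.

jog_arm(
  targets=[
    [1,[-0.005,-0.044,0],[0,0,0]],
    [1,[-0.006,-0.044,0],[0,0,0]],
    [1,[-0.006,-0.044,0],[0,0,0]],
    [1,[-0.006,-0.044,0],[0,0,0]],
    [1,[-0.006,-0.044,0],[0,0,0.044]],
  ],
)

```text
clock: 6.65
eef_pos: [0.5126, 0.0278, 0.2881]
eef_rot: [0.17, 0.985, -0.0, -0.001]
force: [0.7, -0.3, -1.3]
finger_gap: 0.0195
grip_force: 59.2
```

jog_arm(
  targets=[
    [1,[0,0,0],[0,0,0]],
    [1,[0,0,0],[0,0,0]],
    [1,[0,0,0],[0,0,0]],
  ],
)

```text
clock: 6.95
eef_pos: [0.5136, 0.0299, 0.2886]
eef_rot: [0.17, 0.985, 0.0, -0.001]
force: [0.2, -0.6, -1.3]
finger_gap: 0.0192
grip_force: 59.3
```

```bash
cat >> h.py <<'E'
C=np.array([.5423,.0193])   # strainer axis
def rel():
    s=env.get_state(); T=R.from_quat(s["eef_rot"]).as_matrix(); e=np.array(s["eef_pos"])
    yaw=np.degrees(np.arctan2(T[1,0],T[0,0])); sh=e[:2]+.0014*T[:2,0]; d=np.r_[sh-C,0]
    print("t",round(s["clock"],2),"yaw",yaw.round(2),"shank-C in tool x,y mm",(1000*(T.T@d)[:2]).round(1),"low z",(e[2]-.1274).round(4),"F",np.round(s["force"],1),"M",np.round(s["ft_torque"],2),"tilt",T[:2,2].round(4),"gap",round(s["finger_gap"],4)); return s,T
E
python3 -c "
from h import *
rel()"
```

```text
t 6.95 yaw 160.45 shank-C in tool x,y mm [32.   0.4] low z 0.1612 F [ 0.2 -0.6 -1.3] M [ 0.01 -0.02 -0.01] tilt [-0.001   0.0003] gap 0.0192
```

jog_arm(
  targets=[
    [1,[0,0,0.025],[0,0,0]],
    [1,[0,0,0.025],[0,0,0]],
    [1,[0,0,0.02],[0,0,0]],
    [1,[0,0,0.015],[0,0,0]],
    [1,[0,0,0.015],[0,0,0]],
  ],
)

```text
clock: 7.45
eef_pos: [0.5135, 0.031, 0.1879]
eef_rot: [0.169, 0.986, -0.0, -0.001]
force: [0.5, 0.2, -0.7]
finger_gap: 0.0192
grip_force: 59.4
```

jog_arm(
  targets=[
    [1,[0,0,0.012],[0,0,0]],
    [1,[0,0,0.012],[0,0,0]],
    [1,[0,0,0.006],[0,0,0]],
    [1,[0,0,0],[0,0,0]],
    [1,[0,0,0],[0,0,0]],
  ],
)

```text
clock: 7.95
eef_pos: [0.5139, 0.0295, 0.1597]
eef_rot: [0.17, 0.985, 0.0, 0.0]
force: [0.9, -0.3, -1.8]
finger_gap: 0.0193
grip_force: 59.4
```

```bash
python3 -c "
from h import *
rel()"
```

```text
t 7.95 yaw 160.42 shank-C in tool x,y mm [31.6  0.1] low z 0.0323 F [ 0.9 -0.3 -1.8] M [-0.02 -0.01  0.01] tilt [0.0004 0.0001] gap 0.0193
```

jog_arm(
  targets=[
    [1,[0,0,0.003],[0,0,0]],
    [1,[-0.005,0,0],[0,0,0]],
    [1,[-0.005,0,0],[0,0,0]],
    [1,[0,0,0],[0,0,0]],
  ],
)

```text
clock: 8.35
eef_pos: [0.524, 0.0258, 0.1565]
eef_rot: [0.17, 0.985, 0.0, 0.0]
force: [-0.0, -0.1, -1.6]
finger_gap: 0.0197
grip_force: 59.4
```

jog_arm(
  targets=[
    [1,[-0.004,0,0],[0,0,0]],
    [1,[-0.004,0,0],[0,0,0]],
    [1,[-0.004,0,0],[0,0,0]],
    [1,[0,0,0],[0,0,0]],
    [1,[0,0,0],[0,0,0]],
  ],
)

```text
clock: 8.85
eef_pos: [0.5344, 0.022, 0.1562]
eef_rot: [0.17, 0.985, -0.0, -0.0]
force: [-0.4, -0.6, -0.9]
finger_gap: 0.0193
grip_force: 59.4
```

```bash
python3 -c "
from h import *
rel()"
```

```text
t 8.85 yaw 160.41 shank-C in tool x,y mm [ 9.7 -0.1] low z 0.0288 F [-0.4 -0.6 -0.9] M [-0.04 -0.02  0.01] tilt [-0.0003 -0.    ] gap 0.0193
```

jog_arm(
  targets=[
    [1,[0,0,-0.005],[0,0,0]],
    [1,[0,0,-0.004],[0,0,0]],
    [1,[0,0,-0.003],[0,0,0]],
    [1,[0,0,0],[0,0,0]],
  ],
)

```text
clock: 9.25
eef_pos: [0.5347, 0.0221, 0.1691]
eef_rot: [0.17, 0.985, 0.0, 0.001]
force: [0.5, 0.2, -1.3]
finger_gap: 0.0194
grip_force: 59.4
```

jog_arm(
  targets=[
    [1,[0,0,-0.002],[0,0,0]],
    [1,[0,0,-0.001],[0,0,0]],
    [1,[0,0,0],[0,0,0]],
  ],
)

```text
clock: 9.55
eef_pos: [0.5343, 0.022, 0.1712]
eef_rot: [0.17, 0.985, -0.0, -0.0]
force: [0.1, -0.6, -2.4]
finger_gap: 0.0195
grip_force: 59.3
```

jog_arm(
  targets=[
    [1,[0,0,-0.001],[0,0,0]],
    [1,[0,0,0],[0,0,0]],
    [1,[0,0,0],[0,0,0]],
  ],
)

```text
clock: 9.85
eef_pos: [0.5344, 0.022, 0.1722]
eef_rot: [0.17, 0.985, -0.0, -0.0]
force: [0.5, 0.4, -2.1]
finger_gap: 0.0193
grip_force: 59.3
```

jog_arm(
  targets=[
    [1,[0,0,-0.002],[0,0,0]],
    [1,[0,0,-0.001],[0,0,0]],
    [1,[0,0,0],[0,0,0]],
    [1,[0,0,0],[0,0,0]],
  ],
)

```text
clock: 10.25
eef_pos: [0.5342, 0.022, 0.1748]
eef_rot: [0.17, 0.985, -0.0, -0.0]
force: [0.4, -0.1, -5.9]
finger_gap: 0.0192
grip_force: 58.9
```

jog_arm(
  targets=[
    [1,[0,0,0.004],[0,0,0]],
    [1,[0,0,0.003],[0,0,0]],
    [1,[0,0,0],[0,0,0]],
    [1,[-4e-05,-0.00083,0],[0,0,-0.1]],
    [1,[-4e-05,-0.00083,0],[0,0,-0.1]],
  ],
)

```text
clock: 10.75
eef_pos: [0.5343, 0.0204, 0.1688]
eef_rot: [0.069, 0.998, 0.0, 0.001]
force: [-0.2, 0.3, -2.2]
finger_gap: 0.0193
grip_force: 59.4
```

jog_arm(
  targets=[
    [1,[-4e-05,-0.00083,0],[0,0,-0.1]],
    [1,[-4e-05,-0.00083,0],[0,0,-0.1]],
    [1,[-4e-05,-0.00083,0],[0,0,-0.1]],
    [1,[-4e-05,-0.00083,0],[0,0,-0.1]],
    [1,[0,0,0],[0,0,0]],
  ],
)

```text
clock: 11.25
eef_pos: [0.5345, 0.0171, 0.1688]
eef_rot: [-0.129, 0.992, -0.0, 0.001]
force: [-0.5, -0.3, -1.3]
finger_gap: 0.0192
grip_force: 59.5
```

```bash
python3 -c "
from h import *
rel()"
```

```text
t 11.25 yaw -165.2 shank-C in tool x,y mm [ 9.5 -0.2] low z 0.0414 F [-0.5 -0.3 -1.3] M [ 0.01  0.01 -0.01] tilt [0.001 0.   ] gap 0.0192
```

jog_arm(
  targets=[
    [1,[-4e-05,-0.00083,0],[0,0,-0.1]],
    [1,[-4e-05,-0.00083,0],[0,0,-0.1]],
    [1,[-4e-05,-0.00083,0],[0,0,-0.1]],
    [1,[-4e-05,-0.00083,0],[0,0,-0.1]],
    [1,[-4e-05,-0.00083,0],[0,0,-0.1]],
  ],
)

```text
clock: 11.75
eef_pos: [0.5365, 0.0135, 0.1688]
eef_rot: [-0.371, 0.929, -0.0, 0.0]
force: [0.2, 0.3, -0.2]
finger_gap: 0.0193
grip_force: 59.5
```

jog_arm(
  targets=[
    [1,[-4e-05,-0.00083,0],[0,0,-0.1]],
    [1,[-4e-05,-0.00083,0],[0,0,-0.1]],
    [1,[-4e-05,-0.00083,0],[0,0,-0.1]],
    [1,[-4e-05,-0.00083,0],[0,0,-0.1]],
    [1,[0,0,0],[0,0,0]],
  ],
)

```text
clock: 12.25
eef_pos: [0.5392, 0.0116, 0.1687]
eef_rot: [-0.546, 0.838, -0.0, 0.0]
force: [-0.4, 0.7, -1.0]
finger_gap: 0.0194
grip_force: 59.6
```

```bash
python3 - <<'E'
from h import *
rel()
im,c=shot("wrist","w5")
hsv=cv2.cvtColor(im,cv2.COLOR_BGR2HSV)
m=cv2.inRange(hsv,(0,120,30),(10,255,255))|cv2.inRange(hsv,(170,120,30),(180,255,255))
k,_,st,ce=cv2.connectedComponentsWithStats(m);print([(st[i].tolist(),ce[i].round(1).tolist()) for i in range(1,k) if st[i][4]>15])
print(proj("wrist",(*C,.051),c))
E
```

```text
t 12.25 yaw -113.76 shank-C in tool x,y mm [ 9.7 -0.2] low z 0.0413 F [-0.4  0.7 -1. ] M [ 0.02 -0.11 -0.05] tilt [0.0009 0.    ] gap 0.0194
[([245, 182, 6, 23, 92], [248.1, 195.1]), ([260, 187, 5, 22, 68], [261.5, 196.8])]
[255.26602641 200.12501764]
```

jog_arm(
  targets=[
    [1,[0,-0.0004,0],[0,0,-0.05]],
    [1,[0,-0.0004,0],[0,0,-0.05]],
    [1,[0,0,-0.004],[0,0,0]],
    [1,[0,0,-0.002],[0,0,0]],
    [1,[0,0,0],[0,0,0]],
  ],
)

```text
clock: 12.8
eef_pos: [0.5398, 0.0113, 0.1747]
eef_rot: [-0.588, 0.809, -0.0, 0.0]
force: [0.5, -0.2, -3.0]
finger_gap: 0.0191
grip_force: 59.3
```

jog_arm(
  targets=[
    [1,[0,0,-0.0015],[0,0,0]],
    [1,[0,0,0],[0,0,0]],
    [1,[0,0,0],[0,0,0]],
  ],
)

```text
clock: 13.1
eef_pos: [0.5396, 0.0113, 0.1757]
eef_rot: [-0.588, 0.809, 0.0, -0.0]
force: [0.1, -0.4, -1.8]
finger_gap: 0.0191
grip_force: 59.3
```

```bash
python3 - <<'E'
from h import *
rel()
E
```

```text
t 13.1 yaw -107.93 shank-C in tool x,y mm [9.8 0.1] low z 0.0483 F [ 0.1 -0.4 -1.8] M [ 0.01  0.02 -0.  ] tilt [-0.0001 -0.    ] gap 0.0191
```

It is free of the tabs; I draw it up gently.

jog_arm(
  targets=[
    [1,[0,0,-0.003],[0,0,0]],
    [1,[0,0,-0.002],[0,0,0]],
    [1,[0,0,0],[0,0,0]],
  ],
)

```text
clock: 13.4
eef_pos: [0.5398, 0.0113, 0.1813]
eef_rot: [-0.588, 0.809, -0.0, 0.0]
force: [-0.1, -0.7, -1.7]
finger_gap: 0.0192
grip_force: 59.3
```

jog_arm(
  targets=[
    [1,[0,0,-0.003],[0,0,0]],
    [1,[0,0,-0.003],[0,0,0]],
    [1,[0,0,0],[0,0,0]],
  ],
)

```text
clock: 13.7
eef_pos: [0.5399, 0.0113, 0.1874]
eef_rot: [-0.588, 0.809, -0.0, 0.0]
force: [-0.1, 0.5, -2.0]
finger_gap: 0.0193
grip_force: 59.3
```

jog_arm(
  targets=[
    [1,[0,0,-0.004],[0,0,0]],
    [1,[0,0,-0.004],[0,0,0]],
    [1,[0,0,-0.004],[0,0,0]],
    [1,[0,0,0],[0,0,0]],
  ],
)

```text
clock: 14.1
eef_pos: [0.54, 0.0113, 0.1996]
eef_rot: [-0.588, 0.809, -0.0, 0.001]
force: [-0.1, 0.5, -2.8]
finger_gap: 0.0192
grip_force: 59.3
```

jog_arm(
  targets=[
    [1,[0,0,-0.01],[0,0,0]],
    [1,[0,0,-0.013],[0,0,0]],
    [1,[0,0,-0.013],[0,0,0]],
    [1,[0,0,-0.013],[0,0,0]],
    [1,[0,0,-0.013],[0,0,0]],
  ],
)

```text
clock: 14.6
eef_pos: [0.5398, 0.0113, 0.2625]
eef_rot: [-0.588, 0.809, -0.0, 0.0]
force: [0.1, 0.4, -1.4]
finger_gap: 0.0191
grip_force: 59.1
```

jog_arm(
  targets=[
    [1,[0,0,-0.013],[0,0,0]],
    [1,[0,0,-0.013],[0,0,0]],
    [1,[0,0,-0.013],[0,0,0]],
    [1,[0,0,-0.01],[0,0,0]],
    [1,[0,0,-0.005],[0,0,0]],
  ],
)

```text
clock: 15.1
eef_pos: [0.54, 0.0113, 0.3164]
eef_rot: [-0.588, 0.809, -0.001, 0.001]
force: [0.2, 0.6, -1.6]
finger_gap: 0.0195
grip_force: 59.3
```

jog_arm(
  targets=[
    [1,[0,0,0],[0,0,0]],
    [1,[0,0,0],[0,0,0]],
    [1,[0,0,0],[0,0,0]],
  ],
)

```text
clock: 15.4
eef_pos: [0.5394, 0.0113, 0.3141]
eef_rot: [-0.588, 0.809, 0.0, -0.0]
force: [0.8, -0.2, -1.5]
finger_gap: 0.0196
grip_force: 59.3
```

```bash
python3 - <<'E'
from h import *
s,T=rel(); e=np.array(s["eef_pos"]); sh=np.r_[e[:2]+.0014*T[:2,0],0]; st=sh-.010*T[:,0]
print(e,st,s["joint_pos"][5],"delta tool", T.T@(np.array([.4865,-.2808,0])-[st[0],st[1],0]))
a,_=shot("scene","s2"); p=proj("scene",(st[0],st[1],.2)).astype(int)
cv2.imwrite("pics/c6.png",cv2.resize(a[p[1]-60:p[1]+60,p[0]-50:p[0]+50],(500,600),interpolation=cv2.INTER_CUBIC))
# tray second estimate, scene
hsv=cv2.cvtColor(cv2.imread("pics/scene0.png"),cv2.COLOR_BGR2HSV); m=cv2.inRange(hsv,(0,0,170),(180,50,255)); k=np.zeros_like(m); k[235:305,105:185]=m[235:305,105:185]
r=cv2.convexHull(cv2.findNonZero(k)); q=cv2.approxPolyDP(r,6,True).reshape(-1,2); W=np.array([onz("scene",v,.012) for v in q]); print(q.tolist(),W.round(3).tolist(),W.mean(0))
E
```

```text
t 15.4 yaw -107.91 shank-C in tool x,y mm [9.9 0.3] low z 0.1867 F [ 0.8 -0.2 -1.5] M [ 0.01  0.01 -0.05] tilt [-0.0012 -0.    ] gap 0.0196
[0.53939922 0.01131541 0.31412015] [ 5.42043694e-01  1.94987331e-02 -3.70902729e-06] -1.2372680940013283 delta tool [ 3.02828482e-01 -3.94884370e-02  6.83047140e-05]
[[177, 270], [127, 297], [111, 267], [160, 245]] [[0.548, -0.222, 0.012], [0.539, -0.346, 0.012], [0.434, -0.335, 0.012], [0.451, -0.211, 0.012]] [ 0.49299728 -0.27885756  0.012     ]
```

View pics/c6.png

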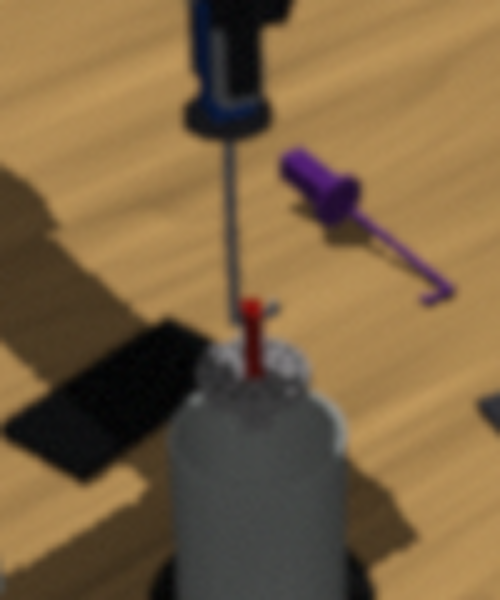

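The crop shows the strainer hanging by its red loop on the hook toe at (250,305), clear above the pot mouth. Now the carry to the tray.

jog_arm(
  targets=[
    [1,[0.008,-0.0011,0],[0,0,0]],
    [1,[0.014,-0.0019,0],[0,0,0]],
    [1,[0.02,-0.0028,0],[0,0,0]],
    [1,[0.025,-0.0034,0],[0,0,0]],
    [1,[0.025,-0.0034,0],[0,0,0]],
  ],
)

```text
clock: 15.95
eef_pos: [0.5227, -0.0819, 0.3148]
eef_rot: [-0.588, 0.809, -0.0, -0.0]
force: [0.5, -1.1, -2.0]
finger_gap: 0.0195
grip_force: 59.3
```

jog_arm(
  targets=[
    [1,[0.025,-0.0034,0],[0,0,0]],
    [1,[0.025,-0.0034,0],[0,0,0]],
    [1,[0.025,-0.0034,0],[0,0,0]],
    [1,[0.025,-0.0034,0],[0,0,0]],
    [1,[0.025,-0.0034,0],[0,0,0]],
  ],
)

```text
clock: 16.45
eef_pos: [0.5001, -0.2063, 0.3148]
eef_rot: [-0.588, 0.809, -0.0, -0.0]
force: [1.1, -0.2, -2.2]
finger_gap: 0.0195
grip_force: 59.3
```

jog_arm(
  targets=[
    [1,[0.025,-0.0034,0],[0,0,0]],
    [1,[0.022,-0.003,0],[0,0,0]],
    [1,[0.018,-0.0025,0],[0,0,0]],
    [1,[0.012,-0.0017,0],[0,0,0]],
    [1,[0.008,-0.0011,0],[0,0,0]],
  ],
)

```text
clock: 16.95
eef_pos: [0.4853, -0.2901, 0.3146]
eef_rot: [-0.588, 0.809, 0.0, -0.0]
force: [0.8, 0.3, -2.3]
finger_gap: 0.0194
grip_force: 59.3
```

jog_arm(
  targets=[
    [1,[0,0,0.02],[0,0,0]],
    [1,[0,0,0.025],[0,0,0]],
    [1,[0,0,0.025],[0,0,0]],
    [1,[0,0,0.015],[0,0,0]],
    [1,[0,0,0.005],[0,0,0]],
  ],
)

```text
clock: 17.45
eef_pos: [0.4852, -0.2881, 0.2229]
eef_rot: [-0.589, 0.808, 0.001, -0.001]
force: [-0.1, -0.6, -1.8]
finger_gap: 0.0191
grip_force: 59.2
```

```bash
python3 - <<'E'
from h import *
s,T=rel(); e=np.array(s["eef_pos"]); st=e[:2]+(.0014-.010)*T[:2,0]
print(e,"strainer",st,s["joint_pos"])
im,c=shot("wrist","w6"); a,_=shot("scene","s3"); p=proj("scene",(*st,.06)).astype(int)
A=cv2.resize(a[p[1]-60:p[1]+60,p[0]-50:p[0]+50],(400,480),interpolation=cv2.INTER_CUBIC)
q=proj("wrist",(*st,.06),c).astype(int); print(p,q)
y0=max(0,min(264,q[1]-60)); B=cv2.resize(im[y0:y0+120,q[0]-50:q[0]+50],(400,480),interpolation=cv2.INTER_CUBIC)
cv2.imwrite("pics/c7.png",np.hstack([A,B]))
E
```

```text
t 17.45 yaw -107.89 shank-C in tool x,y mm [311.5 -40.1] low z 0.0955 F [-0.1 -0.6 -1.8] M [-0.05  0.01 -0.04] tilt [-0.0026  0.0017] gap 0.0191
[ 0.48518198 -0.28812758  0.22291458] strainer [ 0.48782317 -0.2799432 ] [-5.35930801e-01  2.03450826e-01  3.45024398e-02  1.40495323e+00
  8.05589302e-05 -1.79456803e+00]
[138 254] [254 185]
```

View pics/c7.png

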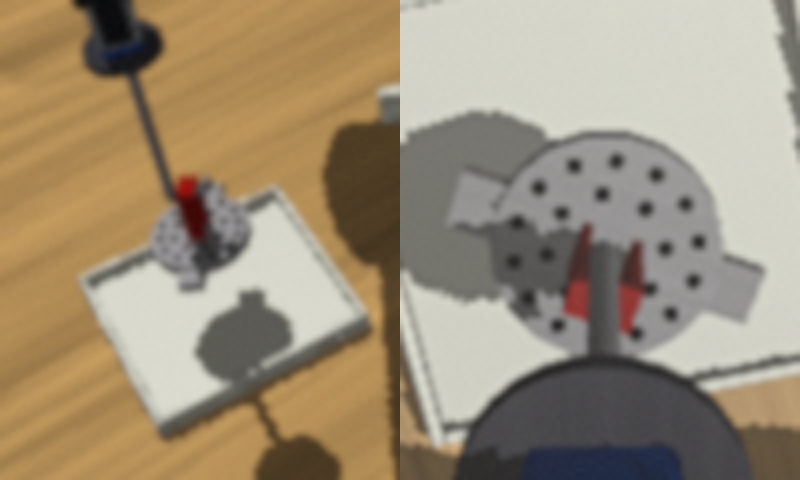

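The strainer hangs level over the middle of the tray, its loop on the toe. I lower it gently.

jog_arm(
  targets=[
    [1,[0,0,0.012],[0,0,0]],
    [1,[0,0,0.013],[0,0,0]],
    [1,[0,0,0.012],[0,0,0]],
    [1,[0,0,0.006],[0,0,0]],
    [1,[0,0,0.003],[0,0,0]],
  ],
)

```text
clock: 18.05
eef_pos: [0.4856, -0.2885, 0.1776]
eef_rot: [-0.588, 0.809, 0.001, -0.0]
force: [-0.2, -0.7, -2.8]
finger_gap: 0.0197
grip_force: 59.3
```

jog_arm(
  targets=[
    [1,[0,0,0.002],[0,0,0]],
    [1,[0,0,0.002],[0,0,0]],
    [1,[0,0,0.002],[0,0,0]],
    [1,[0,0,0.002],[0,0,0]],
    [1,[0,0,0.002],[0,0,0]],
  ],
)

```text
clock: 18.55
eef_pos: [0.4861, -0.2888, 0.1689]
eef_rot: [-0.588, 0.809, -0.0, 0.0]
force: [-0.3, -0.1, -1.2]
finger_gap: 0.0195
grip_force: 59.3
```

jog_arm(
  targets=[
    [1,[0,0,0.002],[0,0,0]],
    [1,[0,0,0.002],[0,0,0]],
    [1,[0,0,0.001],[0,0,0]],
    [1,[0,0,0],[0,0,0]],
    [1,[0,0,0],[0,0,0]],
  ],
)

```text
clock: 19.05
eef_pos: [0.4861, -0.2888, 0.1639]
eef_rot: [-0.588, 0.809, -0.0, 0.0]
force: [0.3, -0.2, -0.9]
finger_gap: 0.0193
grip_force: 59.3
```

```bash
python3 - <<'E'
from h import *
rel()
im,c=shot("wrist","w7")
hsv=cv2.cvtColor(im,cv2.COLOR_BGR2HSV)
m=cv2.inRange(hsv,(0,120,30),(10,255,255))|cv2.inRange(hsv,(170,120,30),(180,255,255)); m[:100]=0
k,_,st,ce=cv2.connectedComponentsWithStats(m);print([(st[i].tolist(),ce[i].round(1).tolist()) for i in range(1,k) if st[i][4]>15])
E
```

```text
t 19.05 yaw -107.91 shank-C in tool x,y mm [311.9 -41.3] low z 0.0365 F [ 0.3 -0.2 -0.9] M [-0.05 -0.01 -0.05] tilt [ 0.0002 -0.0001] gap 0.0193
[([245, 196, 6, 10, 44], [248.0, 200.5]), ([259, 197, 6, 13, 49], [260.9, 201.9])]
```

jog_arm(
  targets=[
    [1,[0,0,0.004],[0,0,0]],
    [1,[0,0,0.004],[0,0,0]],
    [1,[0,0,0],[0,0,0]],
    [1,[0,0.0007,0],[0,0,0.085]],
    [1,[0,0.0007,0],[0,0,0.085]],
  ],
)

```text
clock: 19.6
eef_pos: [0.4846, -0.2882, 0.1556]
eef_rot: [-0.516, 0.856, 0.0, -0.0]
force: [-0.3, 0.5, -1.2]
finger_gap: 0.0189
grip_force: 59.4
```

jog_arm(
  targets=[
    [1,[0,0.0007,0],[0,0,0.085]],
    [1,[0,0.0007,0],[0,0,0.07]],
    [1,[0,0,0],[0,0,0]],
    [1,[0,0,0],[0,0,0]],
  ],
)

```text
clock: 20.0
eef_pos: [0.4835, -0.2876, 0.1557]
eef_rot: [-0.451, 0.893, 0.0, -0.0]
force: [-0.8, -0.6, -2.1]
finger_gap: 0.0195
grip_force: 59.4
```

```bash
python3 - <<'E'
from h import *
rel()
im,c=shot("wrist","w8")
hsv=cv2.cvtColor(im,cv2.COLOR_BGR2HSV)
m=cv2.inRange(hsv,(0,120,30),(10,255,255))|cv2.inRange(hsv,(170,120,30),(180,255,255)); m[:100]=0
k,_,st,ce=cv2.connectedComponentsWithStats(m);print([(st[i].tolist(),ce[i].round(1).tolist()) for i in range(1,k) if st[i][4]>15])
cv2.imwrite("pics/c8.png",cv2.resize(im[120:270,155:355],(800,600),interpolation=cv2.INTER_CUBIC))
E
```

```text
t 20.0 yaw -126.43 shank-C in tool x,y mm [ 283.2 -134.9] low z 0.0283 F [-0.8 -0.6 -2.1] M [ 0.02 -0.06 -0.01] tilt [-0.0001  0.0001] gap 0.0195
[([259, 198, 5, 13, 50], [260.7, 204.2]), ([246, 200, 5, 11, 51], [248.1, 205.2])]
```

View pics/c8.png

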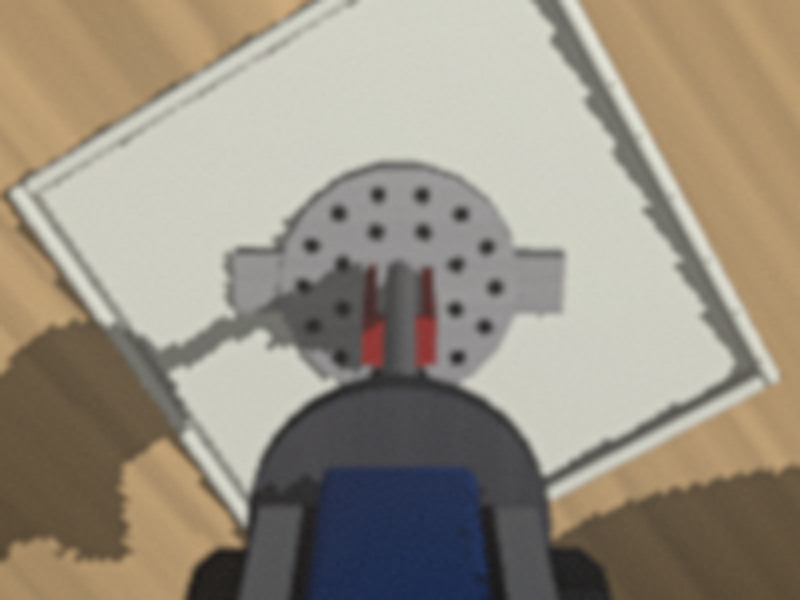

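The strainer stands flat in the tray with its lugs level in the picture, and the hook is lined up with the tunnel at (400,320). I withdraw it straight back.

jog_arm(
  targets=[
    [1,[0.004,0,0],[0,0,0]],
    [1,[0.005,0,0],[0,0,0]],
    [1,[0.005,0,0],[0,0,0]],
    [1,[0.005,0,0],[0,0,0]],
    [1,[0.005,0,0],[0,0,0]],
  ],
)

```text
clock: 20.55
eef_pos: [0.4689, -0.3073, 0.1558]
eef_rot: [-0.45, 0.893, -0.0, -0.0]
force: [-0.9, 0.6, -1.1]
finger_gap: 0.0194
grip_force: 59.4
```

jog_arm(
  targets=[
    [1,[0.005,0,0],[0,0,0]],
    [1,[0.003,0,0],[0,0,0]],
    [1,[0,0,0],[0,0,0]],
    [1,[0,0,-0.01],[0,0,0]],
    [1,[0,0,-0.02],[0,0,0]],
  ],
)

```text
clock: 21.05
eef_pos: [0.4638, -0.3126, 0.1852]
eef_rot: [-0.45, 0.893, 0.001, -0.001]
force: [-0.3, -0.2, -0.8]
finger_gap: 0.0191
grip_force: 59.4
```

jog_arm(
  targets=[
    [1,[0,0,-0.025],[0,0,0]],
    [1,[0,0,-0.03],[0,0,0]],
    [1,[0,0,-0.03],[0,0,0]],
    [1,[0,0,-0.025],[0,0,0]],
    [1,[0,0,0],[0,0,0]],
  ],
)

```text
clock: 21.55
eef_pos: [0.4656, -0.3137, 0.3004]
eef_rot: [-0.45, 0.893, -0.003, 0.002]
force: [0.5, 0.1, -1.5]
finger_gap: 0.0194
grip_force: 59.5
```

```bash
python3 - <<'E'
from h import *
s,T=rel(); print(s["eef_pos"])
for n in("top","scene"):
    im,c=shot(n,n+"8"); hsv=cv2.cvtColor(im,cv2.COLOR_BGR2HSV)
    m=cv2.inRange(hsv,(0,120,30),(10,255,255))|cv2.inRange(hsv,(170,120,30),(180,255,255)); p=proj(n,(.487,-.28,.03)).astype(int); w=np.zeros_like(m); w[p[1]-30:p[1]+30,p[0]-30:p[0]+30]=m[p[1]-30:p[1]+30,p[0]-30:p[0]+30]
    k,_,st,ce=cv2.connectedComponentsWithStats(w)
    print(n,[(st[i].tolist(),ce[i].round(1).tolist(),onz(n,ce[i],.04).round(4).tolist()) for i in range(1,k) if st[i][4]>5])
E
```

```text
t 21.55 yaw -126.51 shank-C in tool x,y mm [ 314.7 -136.5] low z 0.173 F [ 0.5  0.1 -1.5] M [-0.05 -0.04  0.02] tilt [ 0.0057 -0.0038] gap 0.0194
[ 0.46559757 -0.31371208  0.30044372]
top [([371, 233, 10, 7, 43], [376.0, 236.1], [0.487, -0.2804, 0.04])]
scene [([138, 256, 6, 14, 60], [140.6, 262.2], [0.4943, -0.2824, 0.04])]
```

jog_arm(
  targets=[
    [1,[0,0,0],[0,0,0.137]],
    [1,[0,0,0],[0,0,0.137]],
    [1,[0,0,0],[0,0,0.137]],
    [1,[0,0,0],[0,0,0.137]],
    [1,[0,0,0],[0,0,0.137]],
  ],
)

```text
clock: 22.15
eef_pos: [0.4641, -0.3129, 0.2942]
eef_rot: [-0.121, 0.993, 0.001, -0.001]
force: [0.4, -0.4, -0.6]
finger_gap: 0.0193
grip_force: 59.6
```

jog_arm(
  targets=[
    [1,[0,0,0],[0,0,0.137]],
    [1,[0,0,0],[0,0,0.137]],
    [1,[0,0,0],[0,0,0.137]],
    [1,[0,0,0],[0,0,0.134]],
    [1,[0,0,0],[0,0,0]],
  ],
)

```text
clock: 22.65
eef_pos: [0.4641, -0.3129, 0.2944]
eef_rot: [0.148, 0.989, 0.001, -0.001]
force: [0.1, -0.4, -1.1]
finger_gap: 0.0189
grip_force: 59.5
```

jog_arm(
  targets=[
    [1,[0.0064,0.0433,0],[0,0,0]],
    [1,[0.0064,0.0433,0],[0,0,0]],
    [1,[0.0064,0.0433,0],[0,0,0]],
    [1,[0.0064,0.0433,0],[0,0,0]],
    [1,[0.0064,0.0433,0],[0,0,0]],
  ],
)

```text
clock: 23.15
eef_pos: [0.4968, -0.0951, 0.295]
eef_rot: [0.146, 0.989, 0.0, -0.001]
force: [0.7, -0.7, -0.7]
finger_gap: 0.0193
grip_force: 59.5
```

jog_arm(
  targets=[
    [1,[0.0064,0.0433,0],[0,0,0]],
    [1,[0.0064,0.0433,0],[0,0,0]],
    [1,[0.0064,0.0433,0],[0,0,0]],
    [1,[0.0064,0.0433,0],[0,0,0]],
    [1,[0.0064,0.0433,0],[0,0,0]],
  ],
)

```text
clock: 23.65
eef_pos: [0.5295, 0.1213, 0.295]
eef_rot: [0.146, 0.989, -0.0, -0.0]
force: [0.2, 0.0, -0.9]
finger_gap: 0.0193
grip_force: 59.5
```

```bash
python3 - <<'E'
from h import *
s,T=rel(); print(s["eef_pos"], T.T@(np.array([.551,.2485,.1404])-s["eef_pos"]))
E
```

```text
t 23.65 yaw 163.22 shank-C in tool x,y mm [43.1 94. ] low z 0.1676 F [ 0.2  0.  -0.9] M [-0.03 -0.02 -0.  ] tilt [-0.001  -0.0003] gap 0.0193
[0.52951979 0.12132907 0.29501087] [0.01601099 0.1280509  0.15454766]
```

jog_arm(
  targets=[
    [1,[0.005,0.04,0],[0,0,0]],
    [1,[0.005,0.04,0],[0,0,0]],
    [1,[0.0055,0.045,0],[0,0,0.003]],
    [1,[0,0,0],[0,0,0]],
    [1,[0,0,0],[0,0,0]],
  ],
)

```text
clock: 24.15
eef_pos: [0.5512, 0.2445, 0.2943]
eef_rot: [0.147, 0.989, -0.001, -0.001]
force: [0.3, -0.3, -1.1]
finger_gap: 0.0194
grip_force: 59.8
```

```bash
python3 - <<'E'
from h import *
s,T=rel(); print(s["eef_pos"], T.T@(np.array([.551,.2485,.1404])-s["eef_pos"]))
E
```

```text
t 24.15 yaw 163.1 shank-C in tool x,y mm [ 58.3 218.1] low z 0.1669 F [ 0.3 -0.3 -1.1] M [-0.1   0.02 -0.  ] tilt [-0.0022 -0.0013] gap 0.0194
[0.55121976 0.24450678 0.2942795 ] [0.00110171 0.00404896 0.15387426]
```

jog_arm(
  targets=[
    [1,[0.001,0.0037,0.01],[0,0,0]],
    [1,[0,0,0],[0,0,0]],
    [1,[0,0,0],[0,0,0]],
    [1,[0,0,0],[0,0,0]],
  ],
)

```text
clock: 24.55
eef_pos: [0.5517, 0.2466, 0.2861]
eef_rot: [0.15, 0.989, 0.0, 0.0]
force: [-0.3, 0.3, -0.6]
finger_gap: 0.0194
grip_force: 59.8
```

```bash
python3 - <<'E'
from h import *
s,T=rel(); print(s["eef_pos"], T.T@(np.array([.551,.2485,.1404])-s["eef_pos"]))
E
```

```text
t 24.55 yaw 162.78 shank-C in tool x,y mm [ 59.7 219.9] low z 0.1587 F [-0.3  0.3 -0.6] M [0.04 0.04 0.04] tilt [0.0003 0.0001] gap 0.0194
[0.55174039 0.24655612 0.28611245] [0.00132095 0.0016163  0.14571234]
```

jog_arm(
  targets=[
    [1,[0.001,0.0013,0.01],[0,0,0]],
    [1,[0,0,0.01],[0,0,0]],
    [1,[0,0,0],[0,0,0]],
    [1,[0,0,0],[0,0,0]],
  ],
)

```text
clock: 24.95
eef_pos: [0.5509, 0.2488, 0.2652]
eef_rot: [0.149, 0.989, -0.0, -0.001]
force: [0.4, -0.2, -1.2]
finger_gap: 0.0194
grip_force: 59.7
```

```bash
python3 - <<'E'
from h import *
s,T=rel(); print(s["eef_pos"], T.T@(np.array([.551,.2485,.1404])-s["eef_pos"]))
E
```

```text
t 24.95 yaw 162.83 shank-C in tool x,y mm [ 61.  221.8] low z 0.1378 F [ 0.4 -0.2 -1.2] M [-0.02 -0.   -0.03] tilt [-0.0011 -0.0005] gap 0.0194
[0.55087594 0.24879672 0.26517207] [-0.00032232 -0.00014786  0.12477198]
```

Aligned to within 0.5 mm; descend.

jog_arm(
  targets=[
    [1,[0,0,0.01],[0,0,0]],
    [1,[0,0,0.01],[0,0,0]],
    [1,[0,0,0.01],[0,0,0]],
    [1,[0,0,0],[0,0,0]],
  ],
)

```text
clock: 25.35
eef_pos: [0.5504, 0.2486, 0.2336]
eef_rot: [0.149, 0.989, -0.001, -0.001]
force: [-0.6, -0.9, -1.1]
finger_gap: 0.0194
grip_force: 59.8
```

jog_arm(
  targets=[
    [1,[0,0,0.018],[0,0,0]],
    [1,[0,0,0.018],[0,0,0]],
    [1,[0,0,0.018],[0,0,0]],
    [1,[0,0,0.018],[0,0,0]],
    [1,[0,0,0.013],[0,0,0]],
  ],
)

```text
clock: 25.85
eef_pos: [0.5509, 0.2488, 0.1496]
eef_rot: [0.149, 0.989, -0.0, -0.0]
force: [0.1, -1.0, -0.5]
finger_gap: 0.0195
grip_force: 59.9
```

jog_arm(
  targets=[
    [1,[0,0,0.003],[0,0,0]],
    [1,[0,0,0.003],[0,0,0]],
    [1,[0,0,0],[0,0,0]],
    [1,[0,0,0],[0,0,0]],
  ],
)

```text
clock: 26.25
eef_pos: [0.5516, 0.2492, 0.1457]
eef_rot: [0.149, 0.989, 0.0, 0.001]
force: [0.3, 0.3, -1.8]
finger_gap: 0.0195
grip_force: 59.9
```

```bash
python3 - <<'E'
from h import *
s,T=rel(); print(s["eef_pos"], T.T@(np.array([.551,.2485,.1404])-s["eef_pos"]))
E
```

```text
t 26.25 yaw 162.82 shank-C in tool x,y mm [ 60.4 222.4] low z 0.0183 F [ 0.3  0.3 -1.8] M [0.03 0.03 0.01] tilt [0.0012 0.0006] gap 0.0195
[0.55162616 0.24915866 0.14567736] [ 0.00040904 -0.00081888  0.00527622]
```

jog_arm(
  targets=[
    [1,[0,0,0.003],[0,0,0]],
    [1,[0,0,0.0015],[0,0,0]],
    [1,[0,0,0],[0,0,0]],
    [1,[0,0,0],[0,0,0]],
  ],
)

```text
clock: 26.65
eef_pos: [0.5513, 0.249, 0.1405]
eef_rot: [0.149, 0.989, 0.0, 0.0]
force: [-0.0, -0.3, -0.1]
finger_gap: 0.0195
grip_force: 59.9
```

jog_arm(
  targets=[
    [1,[0,0,0.001],[0,0,0]],
    [1,[0,0,0],[0,0,0]],
    [1,[0,0,0],[0,0,0]],
  ],
)

```text
clock: 26.95
eef_pos: [0.5513, 0.249, 0.1404]
eef_rot: [0.149, 0.989, 0.0, 0.001]
force: [-1.4, 0.1, 5.7]
finger_gap: 0.0192
grip_force: 60.6
```

Seated at the original height. Now I open gradually and rise straight up.

jog_arm(
  targets=[
    [0.4,[0,0,0],[0,0,0]],
    [0.2,[0,0,0],[0,0,0]],
    [0,[0,0,0],[0,0,0]],
    [-0.5,[0,0,0],[0,0,0]],
    [-1,[0,0,0],[0,0,0]],
  ],
)

```text
clock: 27.45
eef_pos: [0.5512, 0.2489, 0.1391]
eef_rot: [0.149, 0.989, -0.0, -0.0]
force: [0.5, -0.8, -0.0]
finger_gap: 0.0702
grip_force: 0.0
```

jog_arm(
  targets=[
    [-1,[0,0,0],[0,0,0]],
    [-1,[0,0,0],[0,0,0]],
    [-1,[0,0,-0.01],[0,0,0]],
    [-1,[0,0,-0.03],[0,0,0]],
    [-1,[0,0,-0.03],[0,0,0]],
  ],
)

```text
clock: 27.95
eef_pos: [0.5508, 0.2488, 0.2103]
eef_rot: [0.149, 0.989, -0.0, -0.0]
force: [0.8, 0.7, 0.2]
finger_gap: 0.0857
grip_force: 0.0
```

jog_arm(
  targets=[
    [-1,[0,0,-0.03],[0,0,0]],
    [-1,[0,0,-0.03],[0,0,0]],
    [-1,[0,0,-0.03],[0,0,0]],
    [-1,[0,0,0],[0,0,0]],
    [-1,[0,0,0],[0,0,0]],
  ],
)

```text
clock: 28.45
eef_pos: [0.5516, 0.2491, 0.3004]
eef_rot: [0.149, 0.989, 0.001, 0.001]
force: [-0.3, -0.2, -0.7]
finger_gap: 0.0855
grip_force: 0.0
```

```bash
python3 - <<'E'
from h import *
s=env.get_state(); print(s["clock"],s["eef_pos"],s["finger_gap"],s["force"])
old=cv2.imread("pics/scene0.png")
for n in("wrist","scene"):
    im,c=shot(n,n+"9"); hsv=cv2.cvtColor(im,cv2.COLOR_BGR2HSV)
    m=cv2.inRange(hsv,(105,120,140) if n=="wrist" else (108,150,60),(125,255,255))
    k,_,st,ce=cv2.connectedComponentsWithStats(m)
    print(n,[(st[i].tolist(),ce[i].round(1).tolist(),onz(n,ce[i],.183,c).round(4).tolist()) for i in range(1,k) if st[i][4]>30])
E
```

```text
28.45 [0.55159617 0.24909974 0.30042043] 0.08546776885064993 [-0.26400842 -0.23047843 -0.66383558]
wrist [([243, 178, 22, 21, 441], [253.7, 187.8], [0.5497, 0.2497, 0.183])]
scene [([331, 115, 36, 17, 68], [348.6, 123.0], [0.5605, 0.3645, 0.183]), ([314, 136, 9, 17, 83], [318.2, 143.1], [0.5728, 0.2232, 0.183]), ([373, 138, 44, 20, 106], [395.2, 147.5], [0.7196, 0.3495, 0.183]), ([212, 306, 23, 31, 568], [223.2, 320.9], [0.8212, -0.2796, 0.183])]
```

```bash
python3 -c "
from h import *
print(env.sign_off())"
```

```text
the job is handed in; nothing more can be done
None
```

I turned the strainer free, drew it out on the hook and set it down flat in the middle of the drip tray. The hook is back on its rest the way it hung, and I handed the job in at about 28.5 s; no verdict came back.

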